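Load a sample panel into the edge-bander gate and set the feed speed

TASK

Get the edge-banding rig ready for a trial pass: push the oak sample panel along its black bed into the close-fitting gate until it is fully home against the red stop. Then turn the grey feed-speed dial so that its white pointer lines up with the red set mark beside it. Leave the glue can, the roll of edging and the brush where they are, and let go of everything at the end.

Things in the scene. Friction and masses are not known exactly. Their poses are not given: they have to be found in the camera images.
- panel: Loose oak-faced board, 150 (its x) x 100 (its y) x 18 mm thick, about 0.19 kg, square edges. It lies flat on the black bed before the gate; origin at the centre of its underside; its x axis points roughly along the feed direction, turned up to 0.22 rad and up to 15 mm off the feed axis at the start. Too wide for a grasp: push it by the 100 mm edge farther from the gate.
- gate: Fixed rig. Origin at table height below the middle of the gate's mouth; x = feed direction (into the gate), z up. Black bed 12 mm thick, from x = -300 to +130 mm, 220 mm wide (yellow rollers at its edges are for looks). Gate from x = 0 to 110 mm: dark green side walls 104 mm apart, clear roof over its first 68 mm, underside 22 mm, top 29 mm above the bed.
- gate_mouth (a point): Middle of the gate's mouth on the bed surface (12 mm above the table); axes as the gate's. Fixed aluminium guides 22 mm high flare from the mouth out to 160 mm inside width, 75 mm before the mouth; they forgive small errors, but a panel pushed in hard while crooked or off-centre jams on them: square and centre it first, or back off and correct.
- gate_stop (a point): Foot of the red stop's face at the gate's inner end, on the bed surface, 110 mm beyond the mouth; axes as the gate's. With the panel home its centre is 75 mm before this point and its rear 40 mm still stick out of the mouth.
- control_box: Fixed white box 150 x 150 x 50 mm high, black round scale with white ticks on top; origin under its centre, z up. The dial's axis is the vertical line through its centre.
- speed_dial (a joint): Angle of the grey dial in rad, 0 to 2.7, growing clockwise seen from above; 0 = pointer along the control box's x axis. Stays where left (friction about 0.04 N m).
- dial_grip (a point): On the dial's axis at grasping height, 83 mm above the table. The dial is a 60 mm disc 8 mm thick carrying an upright bar 58 mm long, 14 mm thick, rising 38 mm above the disc's underside (top 90 mm above the table): grasp the bar across its 14 mm. x axis = along the bar towards the white pointer.
- dial_pointer (a point): Tip of the white pointer, 41 mm from the dial's axis at one end of the bar; x axis = pointing direction.
- set_mark: Red tab on the scale, 45 to 67 mm from the dial's axis, up to 6 mm high, fixed. Origin on the dial's axis at the box's top; x axis points from the dial's axis to the red mark. The pointer always starts 0.7 to 1.4 rad anticlockwise of it.
- glue_can: Loose metal can with blue label, 68 mm across, 100 mm high; origin under its centre. Leave alone.
- edge_roll: Loose beige roll of edging, a ring 100 mm across with a 50 mm hole, 30 mm high, lying flat; origin under its centre. Leave alone.
- brush: Loose brush 200 mm long, about 20 mm high, wooden handle, lying along its x axis; origin under its middle. Leave alone.
There are look-alikes about, which are no part of the job. Leave any pink or purple look-alike of the panel alone.

How it is judged:
On the way, in this order (a step that is already met when the one before it is completed fails the run):
1. the panel is pushed fully home in the gate (x of panel in the frame of gate_stop above -0.079 m and y of panel in the frame of gate_stop between -0.005 and 0.005 m and z of panel in the frame of gate_stop between -0.003 and 0.004 m and angle between the x axis of panel and the x axis of gate, either way round below 0.06 rad), for 0.2 s.
2. then the dial's pointer is at the red mark (angle between the x axis of dial_pointer and the x axis of set_mark, either way round below 0.12 rad and x of dial_pointer in the frame of set_mark above 0.02 m), for 0.2 s.
At the end, for the whole second after the job is handed in: The panel lies flat in the gate, within 4 mm of the red stop, within 5 mm of the gate's axis and 0.06 rad of its direction, at rest; the dial's pointer is within 0.12 rad of the red mark, at rest (all of step 1 and all of step 2 and linear speed of panel below 0.01 m/s and velocity of joint speed_dial between -0.05 and 0.05 rad/s); the robot touches nothing.
It fails at once if the glue can is moved more than 30 mm (distance of glue_can from where it was at the start of the episode above 0.03 m).
It fails at once if the roll of edging is moved more than 30 mm (distance of edge_roll from where it was at the start of the episode above 0.03 m).
It fails at once if the brush is moved more than 30 mm (distance of brush from where it was at the start of the episode above 0.03 m).
It also fails if it takes over 67 s, if anything falls off the work surface, if the arm or the gripper's body presses on something with over 40 N, if the wrist force passes 120 N, or if a joint passes its speed limit or range.

ROBOT

A 7-joint arm with a two-finger parallel gripper is mounted at the origin on the work surface. World frame = base frame: x ahead of the robot, y to its left, z up, the work surface at z = 0. Lengths are in m, angles in rad, forces in N, time in s.
With the tool pointing down it reaches from about 0.4 to 0.875 m from the base axis. Payload 19.3 kg.
Tool frame: the origin (TCP) lies at the very end of the fingers, on their centre line; the grasp point (between the pads) lies 19 mm behind it; z points along the fingers, y is the line along which they close (so a half turn about z gives the same grasp; the last joint's range is limited). The gripper opens to 85 mm and grips with 20 to 120 N. Pads are 22 mm wide; open, the fingers measure 114 mm over their backs; the gripper's body (76 mm by 85 mm) begins 54 mm behind the grasp point. The pads swing forward as they close: fully open they stand 13 mm farther back than shut.
Start: joints at [-1.199, 0.521, -0.036, 1.599, 0.021, 1.021, -0.113], TCP at [0.267, 0.565, 0.231] pointing down, gripper open.
Joint ranges: [-2.91, 2.91], [-0.3, 2.13], [-1.5, 1.42], [0.17, 2.43], [-1.26, 4.41], [0.16, 1.93], [-2.52, 2.52]. Speed limits (rad/s): [1.89, 1.89, 2.39, 2.39, 3.01, 3.01, 3.01].

INTERFACE

Orientations are given as [roll, pitch, yaw] about the fixed x, y, z axes, in that order (R = Rz(yaw) Ry(pitch) Rx(roll)).
In Python, from workcell import monitor, optics, workorder gives the robot as it stands.
- The arm moves only by the tool apply_moves, never from a script. Its arguments are lists of equal length, an entry for each row: "linear": the shift along the tool's x, y, z each as a share of 0.1 m, from -1 to 1, a list of three; "delta_rot": the turn, a rotation vector about the tool's x, y, z each as a share of 120 degrees, from -1 to 1, a list of three. A call has exactly 5 rows; each row is the pose to reach, as a shift and turn from the pose commanded when the call began, along the tool's axes at that moment; what a row does not reach only later rows make up. A row lasts 1/12 s, in which the tool goes at most 41.7 mm and 7.16 degrees, less where a joint would pass 70% of its speed; a pose out of reach is approached as far as the arm can. A call with a number of a shift or a turn outside -1 to 1 is refused whole. A call with a gripper value outside its range is refused whole. "gripper" is the opening, from -1 (shut) to 1 (fully open), set as the call begins (left out, the last holds). The fingers move at their own pace and stop on an object; "force" is the grip in N (left out, the last holds). Time passes only in rows, so rows that repeat a pose let the fingers close, or fill a call up. It gives the time, the measured TCP pose, the force, the opening and the grip force at its end, in the units of the state.
- monitor.observe(): the state, without advancing time (a new reading comes with each control period).
- optics.grab_frame(name): name is "side" or "top" or "wrist"; returns (picture, depth): 480x640x3 uint8, red, green, blue; 480x640 float32, m along the optical axis (not along the pixel's ray), 0 where there is no reading.
- optics.camera_info(name): a dict with "fx", "fy", "cx", "cy" (pixels), "D" ([k1, k2, p1, p2, k3] as OpenCV has them; the pictures are not rectified), "rvec" (rotation vector, rad) and "tvec" (3), from world to camera coordinates, as OpenCV has them; the wrist camera has in their place "T_tool_cam" (4x4, takes a point from camera to tool coordinates, whose origin is the TCP and whose axes are the flange's). Camera axes: x right, y down, z forward; pixel columns grow to the right and rows downward; lengths in m; the calibration is good to about 2 mm. A picture is of the moment at which its call begins: read the wrist's pose just before it. camera_info takes no time and is no camera call.
- workorder.job_done(): hands the job in; it is judged then, once.
The state is a dict: "clock": time; "qpos": joint angles; "qd": joint speeds; "joint_efforts": joint torques, N m; "position": TCP position; "tool_rot": TCP orientation; "force": force on the tool from outside, world axes, zero at the start; "moment": the same for the moment, N m; "grip_width": finger opening in m; "finger_force": force on a finger pad.
Only numpy, scipy, OpenCV 4.12 (cv2) and the standard library are available. Lean on these libraries where they do the work, as an engineer would, in place of code of your own. Each camera call takes 0.05 s, during which the arm holds its last target. There are 200 camera calls.

## Working session

There is one attempt and no reset: what is moved stays moved. The work goes in short steps, Python scripts to look and compute and a tool call to move; the robot and the scene stay as the last step left them, time stands still between calls to the robot, and variables do not carry over. Pictures are saved under pics/ and viewed, at most 13 in all, crops included, and the job is handed in when it is done.

Besides the shell and the picture viewer there is one more tool, called after "Call:" as name(argument=value, ...) on one line, values as JSON. apply_moves: Moves the arm, as the interface text tells. Its arguments: {"type":"object","properties":{"linear":{"type":"array"},"delta_rot":{"type":"array"},"gripper":{"type":"number"},"force":{"type":"number"}},"required":["linear","delta_rot"]}

```bash
mkdir -p pics; ls; python3 - <<'E'
from workcell import monitor, optics
import cv2,numpy as np
s=monitor.observe();print(s['clock'],s['position'],s['tool_rot'],s['grip_width'])
for n in ('top','side'):
    p,d=optics.grab_frame(n);cv2.imwrite(f'pics/{n}0.png',p[:,:,::-1]);np.savez(f'{n}0.npz',p=p,d=d)
    i=optics.camera_info(n);print(n,i)
E
```

```text
pics
0.0 [0.26714791 0.56467577 0.23075445] [-3.14051486e+00  9.81577600e-05  2.69973548e+00] 0.08558422051672956
top {'fx': 546.0661311091628, 'fy': 546.0661311091628, 'cx': 320.74295678268805, 'cy': 236.21877615572512, 'D': array([-0.02868877,  0.        ,  0.        ,  0.        ,  0.        ]), 'rvec': array([ 2.14279358, -2.17979183,  0.11057369]), 'tvec': array([-0.12451992,  0.52411286,  1.39117182])}
side {'fx': 531.1062116569885, 'fy': 531.1062116569885, 'cx': 320.08004914512793, 'cy': 234.19007597594924, 'D': array([-0.02781663,  0.        ,  0.        ,  0.        ,  0.        ]), 'rvec': array([ 2.04552202, -0.67100868,  0.37248965]), 'tvec': array([-0.53768412,  0.15509125,  1.16819264])}
```

View pics/top0.png

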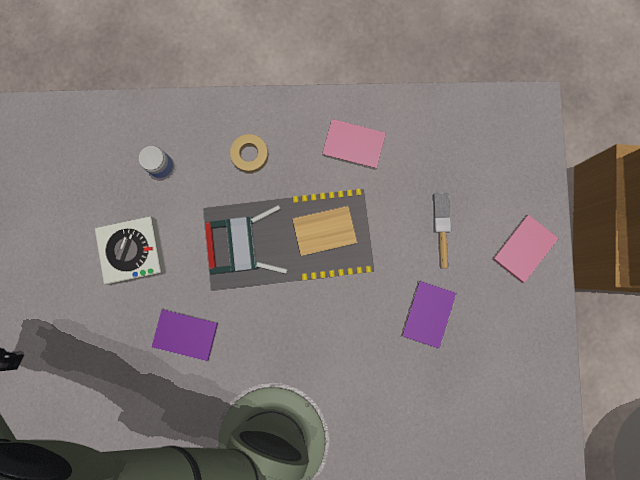

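View pics/side0.png

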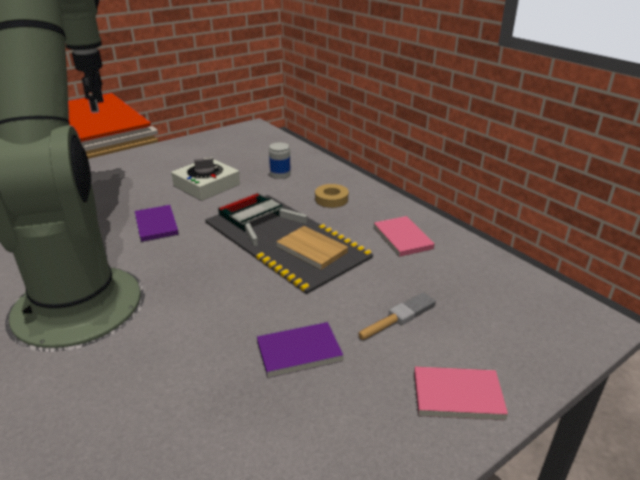

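The top view shows the oak panel at about (325,231) on the black bed with the gate to its left. The feed runs left, and the red stop is at about (211,245). The dial box is at (127,250) with its red mark at (148,249). The look-alikes are pink at (354,144) and (525,248) and purple at (185,334) and (429,314); only the oak-coloured board on the bed fits the description.

```bash
cat > h.py <<'E'
import cv2,numpy as np
from workcell import monitor, optics
from scipy.spatial.transform import Rotation as R
def ray(n,uv,z,pose=None):
    i=optics.camera_info(n)
    K=np.array([[i['fx'],0,i['cx']],[0,i['fy'],i['cy']],[0,0,1]])
    q=cv2.undistortPoints(np.float64(uv).reshape(-1,1,2),K,np.float64(i['D'])).reshape(-1,2)
    d=np.c_[q,np.ones(len(q))]
    if pose is None:
        Rm=cv2.Rodrigues(np.float64(i['rvec']))[0]; c=-Rm.T@np.float64(i['tvec']); d=d@Rm
    else:
        T=np.eye(4);T[:3,:3]=R.from_euler('xyz',pose[1]).as_matrix();T[:3,3]=pose[0];T=T@i['T_tool_cam']
        c=T[:3,3]; d=d@T[:3,:3].T
    return c+d*((z-c[2])/d[:,2])[:,None]
def big(m):
    c=cv2.findContours(m.astype(np.uint8),0,2)[0]; return max(c,key=cv2.contourArea)
def oak(p,d=None):
    h=cv2.cvtColor(p,cv2.COLOR_RGB2HSV); return cv2.inRange(h,(10,70,120),(25,200,255))
E
python3 - <<'E'
from h import *
p=np.load('top0.npz')['p'];h=cv2.cvtColor(p,cv2.COLOR_RGB2HSV)
def roi(m,x0,y0,x1,y1):
    o=np.zeros_like(m);o[y0:y1,x0:x1]=m[y0:y1,x0:x1];return o
def rect(n,m,z):
    c=big(m).reshape(-1,2); w=ray('top',c,z)[:,:2]
    r=cv2.minAreaRect(np.float32(w*1000));print(n,len(c),r,'\n',cv2.boxPoints(r).round(1).tolist())
rect('panel',roi(oak(p),280,195,365,265),.030)
g=cv2.cvtColor(p,cv2.COLOR_RGB2GRAY)
allb=cv2.morphologyEx(roi(cv2.inRange(g,0,92),190,180,385,300),cv2.MORPH_OPEN,np.ones((3,3)))
ys,xs=np.where(allb>0);hull=cv2.convexHull(np.c_[xs,ys].astype(np.int32)).reshape(-1,2)
w=ray('top',hull,.012)[:,:2];r=cv2.minAreaRect(np.float32(w*1000));print('bed',r,cv2.boxPoints(r).tolist())
red=cv2.inRange(h,(0,130,90),(8,255,255))|cv2.inRange(h,(172,130,90),(180,255,255))
rect('stop',roi(red,195,210,222,280),.041)
rect('mark',roi(red,135,235,165,262),.056)
rect('box',roi(cv2.inRange(h,(0,0,185),(180,40,255)),85,205,170,295),.05)
a=cv2.resize(p[205:295,85:385],None,fx=2.6,fy=2.6,interpolation=cv2.INTER_CUBIC)
b=cv2.resize(p[210:290,85:170],None,fx=4,fy=4,interpolation=cv2.INTER_CUBIC)
o=np.zeros((a.shape[0]+b.shape[0],a.shape[1],3),np.uint8);o[:a.shape[0]]=a;o[a.shape[0]:,:b.shape[1]]=b
cv2.imwrite('pics/crop1.png',o[:,:,::-1]);print(o.shape)
E
```

```text
panel 92 ((537.5482788085938, -143.14749145507812), (101.19742584228516, 150.47398376464844), 11.988564491271973) 
 [[472.3999938964844, -80.0999984741211], [503.70001220703125, -227.3000030517578], [602.7000122070312, -206.1999969482422], [571.4000244140625, -59.0]]
bed ((506.69970703125, 71.25054168701172), (216.5764923095703, 191.85211181640625), 5.644996643066406) [[389.5008850097656, 156.05967712402344], [408.3723449707031, -34.86203384399414], [623.8985595703125, -13.55859375], [605.027099609375, 177.3631134033203]]
stop 31 ((503.3692626953125, 153.53599548339844), (119.5527572631836, 15.085159301757812), 5.863786220550537) 
 [[443.1000061035156, 154.89999389648438], [444.70001220703125, 139.89999389648438], [563.5999755859375, 152.10000610351562], [562.0999755859375, 167.10000610351562]]
mark 9 ((495.07525634765625, 310.92022705078125), (20.625703811645508, 7.697033882141113), 89.03160095214844) 
 [[491.1000061035156, 300.70001220703125], [498.70001220703125, 300.5], [499.1000061035156, 321.20001220703125], [491.3999938964844, 321.29998779296875]]
box 174 ((493.998291015625, 365.2958068847656), (145.5089874267578, 145.6132354736328), 10.920414924621582) 
 [[408.79998779296875, 423.0], [436.3999938964844, 280.0], [579.2000122070312, 307.6000061035156], [551.5999755859375, 450.6000061035156]]
(554, 780, 3)
```

View pics/crop1.png

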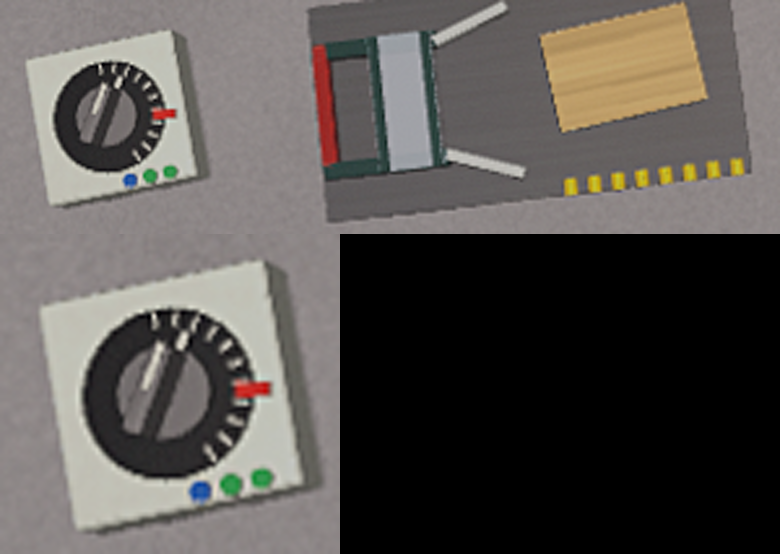

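The crop confirms the oak board on the bed (crop (625,65), original about (325,230)) as the panel. The dial's pointer tip is near crop (182,340), original about (130,236), and the red mark is at crop (252,388).

```bash
cat >> h.py <<'E'
def plan(pos,yaw):
    s=monitor.observe();M=R.from_euler('xyz',s['tool_rot'])
    d=M.inv().apply(np.array(pos)-s['position'])
    r=(M.inv()*R.from_euler('xyz',[np.pi,0,yaw])).as_rotvec()
    print('lin/0.1',(d/0.1).round(3),'rot/120',(np.degrees(r)/120).round(3),'clock',round(s['clock'],2),'pos',s['position'].round(4),s['tool_rot'].round(4))
E
python3 - <<'E'
from h import *
i=optics.camera_info('wrist');print(np.round(i['T_tool_cam'],3),i['fx'],i['cx'],i['cy'])
p=np.load('top0.npz')['p'];g=cv2.cvtColor(p,cv2.COLOR_RGB2GRAY)
print(g[275,240],g[285,330],g[300,330],g[260,280],g[180,300])
for T in (105,):
    m=np.zeros_like(g);m[180:300,195:385]=(g[180:300,195:385]<T)*255
    m=cv2.morphologyEx(m,cv2.MORPH_OPEN,np.ones((3,3)))
    c=big(m);w=ray('top',cv2.convexHull(c).reshape(-1,2),.012)[:,:2]
    r=cv2.minAreaRect(np.float32(w*1000));print(T,r,cv2.boxPoints(r).round(1).tolist())
plan([.47,.33,.30],np.radians(125))
E
```

```text
[[-0.    -0.962 -0.274  0.07 ]
 [ 1.    -0.    -0.001  0.   ]
 [ 0.001 -0.274  0.962 -0.142]
 [ 0.     0.     0.     1.   ]] 406.09261740749264 320.76331795035617 234.18704666099285
91 135 137 94 133
105 ((517.1029663085938, -46.41709899902344), (221.43006896972656, 428.8241271972656), 5.7719550132751465) [[385.3999938964844, 155.8000030517578], [428.5, -270.8999938964844], [648.7999877929688, -248.60000610351562], [605.7000122070312, 178.0]]
lin/0.1 [-2.837 -1.255 -0.691] rot/120 [-0.     0.     0.247] clock 0.1 pos [0.2671 0.5647 0.2308] [-3.1406e+00  1.0000e-04  2.6998e+00]
```

Call:
apply_moves(linear=[[-0.2,-0.09,-0.05],[-0.4,-0.18,-0.1],[-0.6,-0.27,-0.15],[-0.8,-0.36,-0.2],[-1.0,-0.44,-0.25]], delta_rot=[[0,0,0.02],[0,0,0.04],[0,0,0.05],[0,0,0.07],[0,0,0.09]])

```text
clock: 0.52
position: [0.3405, 0.4803, 0.2569]
tool_rot: [3.142, 0.0, 2.506]
force: [0.7, 0.2, -0.6]
grip_width: 0.0854
finger_force: 0.0
```

```bash
python3 -c "
from h import *
plan([.47,.33,.30],np.radians(125))"
```

```text
lin/0.1 [-1.935 -0.44  -0.431] rot/120 [0.    0.    0.155] clock 0.52 pos [0.3405 0.4803 0.2569] [3.1416e+00 2.0000e-04 2.5059e+00]
```

Call:
apply_moves(linear=[[-0.2,-0.05,-0.05],[-0.4,-0.1,-0.1],[-0.6,-0.14,-0.14],[-0.8,-0.19,-0.2],[-1.0,-0.23,-0.24]], delta_rot=[[0,0,0.02],[0,0,0.04],[0,0,0.06],[0,0,0.08],[0,0,0.1]])

```text
clock: 0.93
position: [0.4074, 0.4034, 0.281]
tool_rot: [3.141, -0.0, 2.298]
force: [1.2, -0.1, -0.3]
grip_width: 0.0858
finger_force: 0.0
```

```bash
python3 -c "
from h import *
plan([.47,.33,.30],np.radians(125))"
```

```text
lin/0.1 [-0.964 -0.019 -0.19 ] rot/120 [ 0.    -0.     0.055] clock 0.93 pos [0.4074 0.4034 0.281 ] [ 3.1413e+00 -1.0000e-04  2.2976e+00]
```

Call:
apply_moves(linear=[[-0.25,0,-0.05],[-0.5,-0.01,-0.1],[-0.75,-0.02,-0.15],[-0.96,-0.02,-0.2],[-0.96,-0.02,-0.2]], delta_rot=[[0,0,0.02],[0,0,0.04],[0,0,0.05],[0,0,0.05],[0,0,0.05]])

```text
clock: 1.35
position: [0.4723, 0.3277, 0.3015]
tool_rot: [3.14, 0.002, 2.19]
force: [0.2, -1.1, 0.7]
grip_width: 0.0855
finger_force: 0.0
```

```bash
python3 - <<'E'
from h import *
s=monitor.observe();p,d=optics.grab_frame('wrist')
np.savez('w1.npz',p=p,d=d,pos=s['position'],rot=s['tool_rot']);cv2.imwrite('pics/w1.png',p[:,:,::-1])
plan([.54,.12,.30],np.radians(102))
E
```

```text
lin/0.1 [-2.109 -0.657  0.01 ] rot/120 [0.    0.    0.197] clock 1.4 pos [0.4707 0.3297 0.3009] [3.1408e+00 6.0000e-04 2.1919e+00]
```

View pics/w1.png

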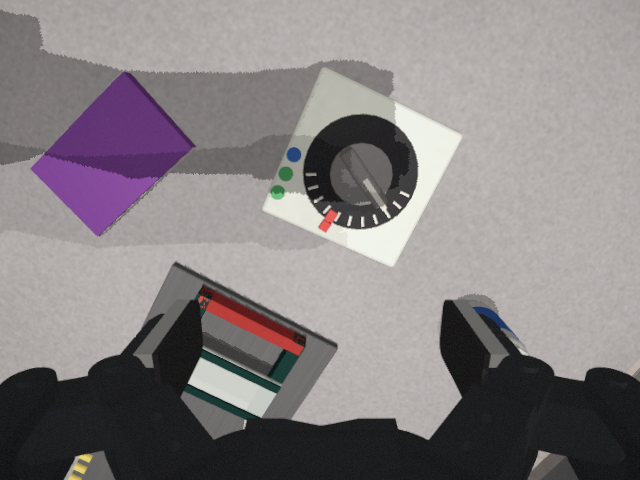

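The wrist view shows the dial disc near (361,172), its white pointer tip at (388,214) and the red mark at (328,221). The stop end of the bed has corners at (176,263) and (337,346).

```bash
python3 - <<'E'
from h import *
z=np.load('w1.npz');p=z['p'];ps=(z['pos'],z['rot']);h=cv2.cvtColor(p,cv2.COLOR_RGB2HSV);D=z['d']
W=lambda uv,zz:ray('wrist',uv,zz,ps)
red=cv2.inRange(h,(0,120,90),(9,255,255))|cv2.inRange(h,(171,120,90),(180,255,255))
m=red.copy();m[260:]=0;c=big(m).reshape(-1,2);w=W(c,.056)[:,:2]*1000;r=cv2.minAreaRect(np.float32(w));print('mark',r)
mk=np.array(r[0])
m=red.copy();m[:260]=0;m[:,:190]=0;w=W(big(m).reshape(-1,2),.041)[:,:2]*1000;print('stop',cv2.minAreaRect(np.float32(w)),cv2.boxPoints(cv2.minAreaRect(np.float32(w))).round().tolist())
# scale circle: dark region
g=cv2.cvtColor(p,cv2.COLOR_RGB2GRAY)
m=np.zeros_like(g);m[100:245,290:430]=((g<60)[100:245,290:430])*255
c=cv2.convexHull(big(cv2.morphologyEx(m,cv2.MORPH_CLOSE,np.ones((5,5)))))
w=W(c.reshape(-1,2),.051)[:,:2]*1000;el=cv2.fitEllipse(np.float32(w));print('scale',el);dc=np.array(el[0])
print('dial->mark deg',np.degrees(np.arctan2(*(mk-dc)[::-1])))
tip=W([[388,214]],.085)[0];tip2=W([[388,214]],.06)[0]
for t in (tip,tip2): v=t[:2]*1000-dc;print('tip',t,np.hypot(*v),np.degrees(np.arctan2(*v[::-1])))
print('depth tip',D[214,388],D[190,374],D[175,400])
e=W([[176,263],[337,346]],.012)*1000;print('bed end',e.round(1),e.mean(0))
v=e[1]-e[0];print(np.hypot(*v[:2]),np.degrees(np.arctan2(v[1],v[0])))
cv2.imwrite('pics/w1c.png',cv2.resize(p[100:250,260:470],None,fx=3.6,fy=3.6,interpolation=cv2.INTER_CUBIC)[:,:,::-1])
E
```

```text
mark ((493.4856262207031, 310.0223388671875), (9.487619400024414, 22.39824676513672), 5.990631580352783)
stop ((498.13629150390625, 165.1988983154297), (123.801513671875, 25.104833602905273), 5.617038726806641) [[435.0, 172.0], [438.0, 147.0], [561.0, 159.0], [559.0, 184.0]]
scale ((485.221923828125, 367.2279357910156), (94.12625122070312, 105.87882995605469), 162.05856323242188)
dial->mark deg -81.7801317176677
tip [0.52981881 0.35189032 0.085     ] 47.160629466023984 -18.978953557162747
tip [0.53667852 0.34959369 0.06      ] 54.39437335535433 -18.916659669447828
depth tip 0.4031838 0.35632902 0.39328477
bed end [[389.2 160.8  12. ]
 [600.7 181.1  12. ]] [494.92365865 170.96461783  12.        ]
212.44260257471038 5.481743227525564
```

View pics/w1c.png

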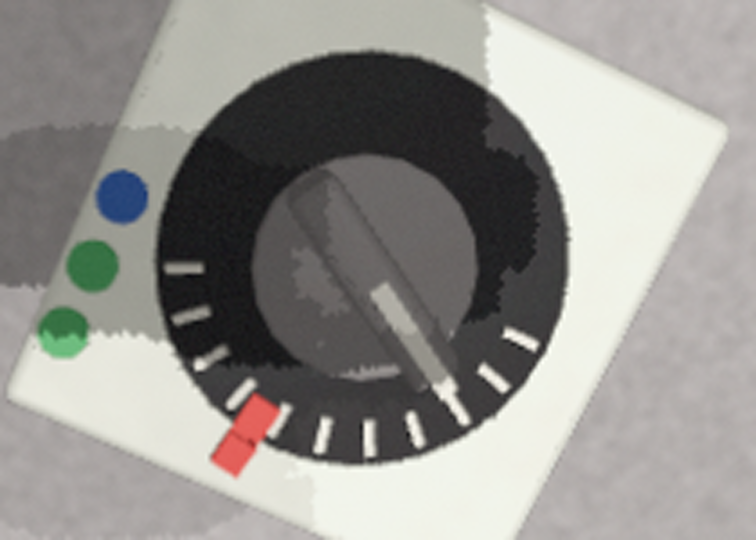

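Call:
apply_moves(linear=[[-0.2,-0.1,0],[-0.4,-0.2,0],[-0.6,-0.3,0],[-0.8,-0.4,0],[-0.95,-0.47,0]], delta_rot=[[0,0,0],[0,0,0],[0,0,0],[0,0,0],[0,0,0]])

```text
clock: 1.82
position: [0.4863, 0.226, 0.3003]
tool_rot: [-3.141, -0.0, 2.196]
force: [0.6, -1.1, -0.2]
grip_width: 0.0857
finger_force: 0.0
```

Call:
apply_moves(linear=[[-0.2,-0.1,0],[-0.4,-0.2,0],[-0.6,-0.3,0],[-0.8,-0.4,0],[-0.95,-0.47,0]], delta_rot=[[0,0,0],[0,0,0],[0,0,0],[0,0,0],[0,0,0]])

```text
clock: 2.23
position: [0.5039, 0.1215, 0.3004]
tool_rot: [-3.141, -0.0, 2.196]
force: [0.9, 0.6, 0.6]
grip_width: 0.0859
finger_force: 0.0
```

Call:
apply_moves(linear=[[-0.2,-0.1,0],[-0.4,-0.2,0],[-0.6,-0.3,0],[-0.8,-0.4,0],[-0.95,-0.47,0]], delta_rot=[[0,0,0],[0,0,0],[0,0,0],[0,0,0],[0,0,0]])

```text
clock: 2.65
position: [0.5215, 0.017, 0.3003]
tool_rot: [-3.141, -0.0, 2.196]
force: [-0.5, 0.4, 0.5]
grip_width: 0.0857
finger_force: 0.0
```

Call:
apply_moves(linear=[[-0.2,-0.1,0],[-0.4,-0.2,0],[-0.6,-0.3,0],[-0.8,-0.4,0],[-0.8,-0.4,0]], delta_rot=[[0,0,0.05],[0,0,0.1],[0,0,0.15],[0,0,0.2],[0,0,0.2]])

```text
clock: 3.07
position: [0.536, -0.0736, 0.3004]
tool_rot: [-3.141, 0.001, 1.767]
force: [0.1, -0.9, -0.2]
grip_width: 0.0856
finger_force: 0.0
```

```bash
python3 - <<'E'
from h import *
z=np.load('w1.npz');print('dialc',ray('wrist',[[360.6,171.7]],.05,(z['pos'],z['rot'])),'tip',ray('wrist',[[384,208]],[.08],(z['pos'],z['rot'])))
s=monitor.observe();p,d=optics.grab_frame('wrist');ps=(s['position'],s['tool_rot'])
np.savez('w2.npz',p=p,d=d,pos=ps[0],rot=ps[1]);cv2.imwrite('pics/w2.png',p[:,:,::-1])
c=big(oak(p));w=ray('wrist',c.reshape(-1,2),.03,ps)[:,:2]*1000
r=cv2.minAreaRect(np.float32(w));print(len(c),r,cv2.boxPoints(r).round(1).tolist())
plan([.560,-.26,.12],np.radians(102))
E
```

```text
dialc [[0.49196613 0.36608107 0.05      ]] tip [[0.52473762 0.35347667 0.08      ]]
104 ((535.520263671875, -142.4193878173828), (99.41032409667969, 150.99093627929688), 12.114285469055176) [[471.1000061035156, -79.0], [502.79998779296875, -226.6999969482422], [600.0, -205.8000030517578], [568.2999877929688, -58.20000076293945]]
lin/0.1 [-1.895 -0.144  1.803] rot/120 [-0.     0.    -0.003] clock 3.12 pos [ 0.5359 -0.0714  0.3002] [-3.1413e+00  5.0000e-04  1.7738e+00]
```

View pics/w2.png

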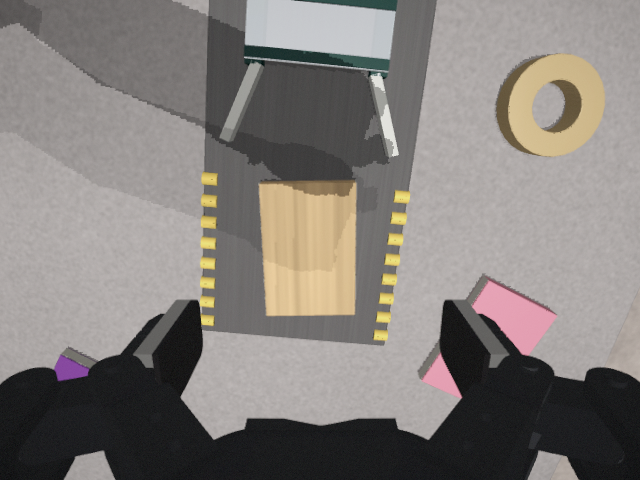

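The wrist view shows the panel at (260–355, 180–316), the gate front edge from about (245,62) to (390,75), the guide ends at (228,138) and (392,155), and the bed's rear corners at (201,330) and (384,344).

```bash
python3 - <<'E'
from h import *
z=np.load('w2.npz');ps=(z['pos'],z['rot'])
f=lambda uv,h:ray('wrist',uv,h,ps)[:,:2]*1000
for n,uv,h in (('bedrear',[[201,330],[384,344]],.012),('guide ends',[[228,138],[392,155]],.034),('guide in',[[259,66],[376,73]],.034),('gate front',[[245,64],[390,75]],.041)):
    a=f(uv,h);v=a[1]-a[0];print(n,a.round(1).tolist(),a.mean(0).round(1),np.hypot(*v).round(1),np.degrees(np.arctan2(v[1],v[0])).round(2))
E
```

```text
bedrear [[428.7, -270.8], [646.9, -246.2]] [ 537.8 -258.5] 219.6 6.45
guide ends [[435.7, -41.2], [598.0, -26.0]] [516.9 -33.6] 163.0 5.36
guide in [[455.2, 30.5], [564.9, 45.8]] [510.1  38.1] 110.7 7.94
gate front [[443.3, 29.2], [577.4, 45.8]] [510.3  37.5] 135.1 7.07
```

Call:
apply_moves(linear=[[-0.13,0.07,0.2],[-0.26,0.14,0.4],[-0.39,0.2,0.6],[-0.52,0.27,0.8],[-0.65,0.34,1.0]], delta_rot=[[0,0,0],[0,0,0],[0,0,0],[0,0,0],[0,0,0]], gripper=-1, force=30)

```text
clock: 3.53
position: [0.5831, -0.1255, 0.1992]
tool_rot: [3.142, -0.001, 1.781]
force: [0.7, -0.2, 1.0]
grip_width: 0.0256
finger_force: 0.0
```

Call:
apply_moves(linear=[[-0.15,0.08,0.2],[-0.3,0.16,0.4],[-0.45,0.24,0.6],[-0.64,0.34,0.8],[-0.64,0.34,1.0]], delta_rot=[[0,0,0],[0,0,0],[0,0,0],[0,0,0],[0,0,0]])

```text
clock: 3.95
position: [0.6307, -0.1838, 0.099]
tool_rot: [3.141, 0.001, 1.778]
force: [0.3, -1.3, 0.2]
grip_width: -0.0003
finger_force: 0.0
```

```bash
python3 -c "
from h import *
plan([.628,-.184,.018],np.radians(102));print(monitor.observe()['grip_width'])"
```

```text
lin/0.1 [ 0.004 -0.027  0.81 ] rot/120 [ 0.     0.    -0.001] clock 3.95 pos [ 0.6307 -0.1838  0.099 ] [3.1408e+00 9.0000e-04 1.7783e+00]
-0.00031255177943288504
```

Call:
apply_moves(linear=[[0,0,0.25],[0,0,0.5],[0,0,0.7],[0,0,0.81],[0,0,0.81]], delta_rot=[[0,0,0],[0,0,0],[0,0,0],[0,0,0],[0,0,0]])

```text
clock: 4.37
position: [0.628, -0.1806, 0.017]
tool_rot: [-3.139, -0.002, 1.78]
force: [-0.2, 0.3, 0.3]
grip_width: 0.0002
finger_force: 0.0
```

Call:
apply_moves(linear=[[0,-0.07,0],[0,-0.14,0],[0,-0.2,0],[0,-0.25,0],[0,-0.3,0]], delta_rot=[[0,0,0],[0,0,0],[0,0,0],[0,0,0],[0,0,0]])

```text
clock: 4.78
position: [0.5998, -0.1885, 0.0204]
tool_rot: [3.14, 0.001, 1.778]
force: [3.4, -0.3, 2.6]
grip_width: 0.0001
finger_force: 1.8
```

```bash
cat >> h.py <<'E'
def panel(n,tag,f=1.):
    s=monitor.observe();p,d=optics.grab_frame(n);ps=(s['position'],s['tool_rot']) if n=='wrist' else None
    np.savez(tag+'.npz',p=p,d=d,pos=s['position'],rot=s['tool_rot']);cv2.imwrite(f'pics/{tag}.png',p[:,:,::-1])
    m=oak(p)
    if n=='top': m[:185]=0;m[285:]=0;m[:,:190]=0;m[:,380:]=0
    w=ray(n,big(m).reshape(-1,2),.03,ps)[:,:2]*1000
    r=cv2.minAreaRect(np.float32(w));b=cv2.boxPoints(r)
    print(n,'c',np.round(r[0],1),'size',np.round(r[1],1),'ang',round(r[2],2),b.round(1).tolist())
    ax=509-.1*(r[0][1]-38);print('centre offset x from axis',round(r[0][0]-ax,1),'pos',s['position'].round(4),s['tool_rot'].round(3),'F',np.round(s['force'],1),'clk',round(s['clock'],2))
E
python3 -c "
from h import *
panel('wrist','w3');panel('top','t3')"
```

```text
wrist c [ 532.1 -155.2] size [ 98.9 121.7] ang 8.14 [[474.5, -102.0], [491.79998779296875, -222.5], [589.7000122070312, -208.5], [572.5, -87.9000015258789]]
centre offset x from axis 3.8 pos [ 0.5998 -0.1885  0.0204] [3.140e+00 1.000e-03 1.778e+00] F [ 3.4 -0.3  2.6] clk 4.78
top c [ 517.5 -197.4] size [59.7 43. ] ang 7.77 [[485.0, -180.10000610351562], [490.79998779296875, -222.6999969482422], [550.0, -214.60000610351562], [544.0999755859375, -172.10000610351562]]
centre offset x from axis -15.1 pos [ 0.599  -0.1888  0.0203] [3.140e+00 1.000e-03 1.778e+00] F [ 1.9 -0.6  3.4] clk 4.83
```

Call:
apply_moves(linear=[[0,-0.015,0],[0,-0.03,0],[0,-0.045,0],[0,-0.045,0],[0,-0.045,0]], delta_rot=[[0,0,0],[0,0,0],[0,0,0],[0,0,0],[0,0,0]])

```text
clock: 5.3
position: [0.5959, -0.1892, 0.0196]
tool_rot: [3.141, 0.001, 1.778]
force: [4.2, -0.9, 4.2]
grip_width: 0.0001
finger_force: 2.6
```

```bash
python3 -c "
from h import *
panel('wrist','w4')"
```

```text
wrist c [ 529.  -154.2] size [ 98.9 121.9] ang 6.31 [[473.20001220703125, -99.0999984741211], [486.6000061035156, -220.3000030517578], [584.9000244140625, -209.39999389648438], [571.5, -88.19999694824219]]
centre offset x from axis 0.8 pos [ 0.5959 -0.1892  0.0196] [3.141e+00 1.000e-03 1.778e+00] F [ 4.2 -0.9  4.2] clk 5.3
```

Call:
apply_moves(linear=[[0,0.15,0],[0,0.25,-0.1],[0,0.25,-0.4],[0,0.25,-0.6],[0,0.25,-0.6]], delta_rot=[[0,0,0],[0,0,0],[0,0,0],[0,0,0],[0,0,0]])

```text
clock: 5.77
position: [0.6211, -0.1844, 0.0827]
tool_rot: [3.138, 0.002, 1.778]
force: [0.9, -0.0, 0.3]
grip_width: -0.0001
finger_force: 0.0
```

```bash
python3 -c "
from h import *
panel('wrist','w5');plan([.5395,-.265,.08],1.671)"
```

```text
wrist c [ 528.1 -146.4] size [ 99.4 137.7] ang 6.34 [[471.1000061035156, -83.5], [486.29998779296875, -220.3000030517578], [585.0999755859375, -209.3000030517578], [569.9000244140625, -72.5]]
centre offset x from axis 0.7 pos [ 0.6211 -0.1844  0.0827] [3.138e+00 2.000e-03 1.778e+00] F [ 0.9 -0.   0.3] clk 5.77
lin/0.1 [-0.625 -0.958  0.007] rot/120 [0.001 0.    0.051] clock 5.82 pos [ 0.6204 -0.184   0.0809] [3.1398e+00 8.0000e-04 1.7784e+00]
```

Call:
apply_moves(linear=[[-0.2,-0.2,0],[-0.4,-0.4,0],[-0.62,-0.6,0],[-0.62,-0.8,0],[-0.62,-0.96,0]], delta_rot=[[0,0,0.02],[0,0,0.04],[0,0,0.05],[0,0,0.05],[0,0,0.05]], gripper=0.4)

```text
clock: 6.23
position: [0.5361, -0.2657, 0.0781]
tool_rot: [-3.139, -0.0, 1.671]
force: [-0.0, -0.4, -0.3]
grip_width: 0.0596
finger_force: 0.0
```

```bash
python3 -c "
from h import *
plan([.5395,-.265,.016],1.671);print(monitor.observe()['grip_width'])"
```

```text
lin/0.1 [0.004 0.036 0.621] rot/120 [-0.001 -0.     0.   ] clock 6.23 pos [ 0.5361 -0.2657  0.0781] [-3.1392e+00 -2.0000e-04  1.6712e+00]
0.059560861535710774
```

Call:
apply_moves(linear=[[0,0.02,0.2],[0,0.02,0.4],[0,0.02,0.6],[0,0.02,0.63],[0,0.02,0.63]], delta_rot=[[0,0,0],[0,0,0],[0,0,0],[0,0,0],[0,0,0]])

```text
clock: 6.65
position: [0.5393, -0.2637, 0.0148]
tool_rot: [-3.138, -0.002, 1.673]
force: [0.5, -0.5, 0.4]
grip_width: 0.0594
finger_force: 0.0
```

Call:
apply_moves(linear=[[0.15,0,0],[0.3,0,0],[0.38,0,0],[0.46,0,0],[0.52,0,0]], delta_rot=[[0,0,0],[0,0,0],[0,0,0],[0,0,0],[0,0,0]])

```text
clock: 7.07
position: [0.5356, -0.2113, 0.0169]
tool_rot: [3.141, 0.0, 1.674]
force: [0.3, -2.9, 0.7]
grip_width: 0.0596
finger_force: 1.2
```

```bash
python3 -c "
from h import *
panel('wrist','w6');plan([.5395,-.265,.016],1.671)"
```

```text
wrist c [ 529.  -153.8] size [98.4 91.8] ang 5.9 [[475.29998779296875, -113.19999694824219], [484.79998779296875, -204.5], [582.5999755859375, -194.39999389648438], [573.2000122070312, -103.0999984741211]]
centre offset x from axis 0.8 pos [ 0.5356 -0.2113  0.0169] [3.141 0.    1.674] F [ 0.3 -2.9  0.7] clk 7.07
lin/0.1 [-0.547 -0.019  0.008] rot/120 [ 0.    -0.     0.002] clock 7.12 pos [ 0.5357 -0.2104  0.0168] [ 3.1409e+00 -3.0000e-04  1.6752e+00]
```

View pics/w6.png

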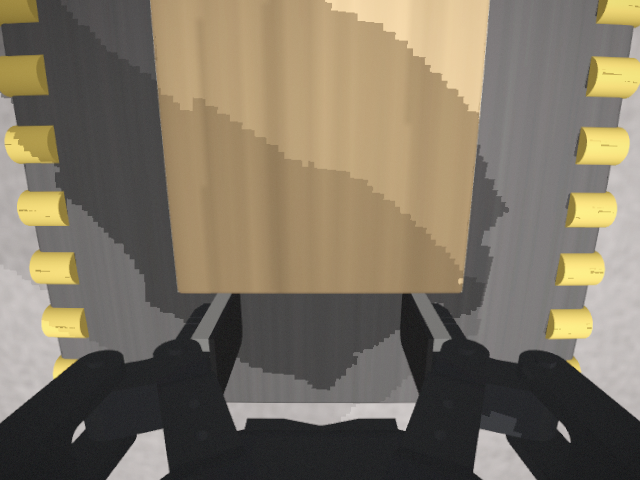

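The wrist view shows both fingers flush on the panel's rear edge (row 293, columns 178–463), and the panel is square between the rollers.

Call:
apply_moves(linear=[[0.16,0,0],[0.32,0,0],[0.48,0,0],[0.64,0,0],[0.8,0,0]], delta_rot=[[0,0,0],[0,0,0],[0,0,0],[0,0,0],[0,0,0]])

```text
clock: 7.53
position: [0.5272, -0.1326, 0.0166]
tool_rot: [3.141, 0.001, 1.673]
force: [0.0, -2.1, 1.5]
grip_width: 0.0598
finger_force: 1.0
```

```bash
python3 -c "
from h import *
panel('wrist','w7')"
```

```text
wrist c [520.8 -75.1] size [98.3 91.7] ang 5.85 [[467.20001220703125, -34.5], [476.5, -125.80000305175781], [574.4000244140625, -115.69999694824219], [565.0, -24.5]]
centre offset x from axis 0.5 pos [ 0.5272 -0.1326  0.0166] [3.141e+00 1.000e-03 1.673e+00] F [ 0.  -2.1  1.5] clk 7.53
```

View pics/w7.png

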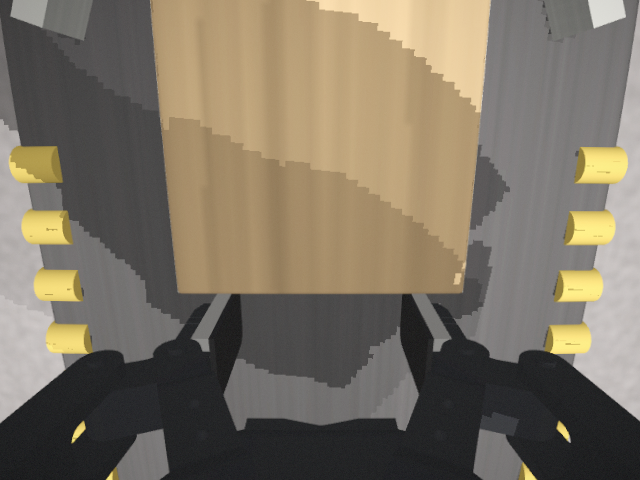

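The guide ends sit at about (85,35) and (545,35), symmetric about the panel within a few pixels, so I'm carrying on gently into the mouth.

Call:
apply_moves(linear=[[0.06,0,0],[0.12,0,0],[0.18,0,0],[0.24,0,0],[0.3,0,0]], delta_rot=[[0,0,0],[0,0,0],[0,0,0],[0,0,0],[0,0,0]])

```text
clock: 8.0
position: [0.524, -0.103, 0.0164]
tool_rot: [3.141, 0.0, 1.673]
force: [0.9, -1.4, 2.0]
grip_width: 0.0596
finger_force: 1.1
```

```bash
python3 -c "
from h import *
panel('wrist','w8')"
```

```text
wrist c [517.7 -45.5] size [98.4 91.6] ang 5.86 [[464.1000061035156, -5.0], [473.3999938964844, -96.0999984741211], [571.2999877929688, -86.0], [561.9000244140625, 5.099999904632568]]
centre offset x from axis 0.3 pos [ 0.524  -0.103   0.0164] [3.141 0.    1.673] F [ 0.9 -1.4  2. ] clk 8.0
```

Front is in the mouth by about 20 mm with low force; continuing.

Call:
apply_moves(linear=[[0.1,0,0],[0.2,0,0],[0.3,0,0],[0.4,0,0],[0.5,0,0]], delta_rot=[[0,0,0],[0,0,0],[0,0,0],[0,0,0],[0,0,0]])

```text
clock: 8.47
position: [0.5187, -0.052, 0.0163]
tool_rot: [-3.142, -0.0, 1.674]
force: [0.6, -2.9, 1.5]
grip_width: 0.0597
finger_force: 1.0
```

```bash
python3 -c "
from h import *
panel('wrist','w9')"
```

```text
wrist c [512.8   1.2] size [98.5 83.1] ang 5.74 [[459.6000061035156, 37.599998474121094], [467.8999938964844, -45.099998474121094], [565.9000244140625, -35.20000076293945], [557.5999755859375, 47.5]]
centre offset x from axis 0.1 pos [ 0.5187 -0.052   0.0163] [-3.142 -0.     1.674] F [ 0.6 -2.9  1.5] clk 8.47
```

Call:
apply_moves(linear=[[0.08,0,0],[0.16,0,0],[0.23,0,0],[0.29,0,0],[0.34,0,0]], delta_rot=[[0,0,0],[0,0,0],[0,0,0],[0,0,0],[0,0,0]])

```text
clock: 8.93
position: [0.5152, -0.0187, 0.0163]
tool_rot: [-3.141, -0.0, 1.674]
force: [-0.0, -1.1, -0.5]
grip_width: 0.0598
finger_force: 0.5
```

Call:
apply_moves(linear=[[0.01,0,0],[0.02,0,0],[0.03,0,0],[0.03,0,0],[0.03,0,0]], delta_rot=[[0,0,0],[0,0,0],[0,0,0],[0,0,0],[0,0,0]])

```text
clock: 9.35
position: [0.5151, -0.0166, 0.0163]
tool_rot: [-3.142, -0.0, 1.673]
force: [0.4, 0.4, -0.7]
grip_width: 0.0596
finger_force: 0.0
```

Call:
apply_moves(linear=[[0.01,0,0],[0.02,0,0],[0.03,0,0],[0.03,0,0],[0.03,0,0]], delta_rot=[[0,0,0],[0,0,0],[0,0,0],[0,0,0],[0,0,0]])

```text
clock: 9.77
position: [0.5147, -0.0133, 0.0163]
tool_rot: [-3.142, -0.0, 1.674]
force: [0.2, -0.0, 0.0]
grip_width: 0.0595
finger_force: 0.0
```

Call:
apply_moves(linear=[[0.01,0,0],[0.02,0,0],[0.02,0,0],[0.02,0,0],[0.02,0,0]], delta_rot=[[0,0,0],[0,0,0],[0,0,0],[0,0,0],[0,0,0]])

```text
clock: 10.18
position: [0.5145, -0.0128, 0.0163]
tool_rot: [-3.142, 0.001, 1.672]
force: [-0.4, -9.5, -0.3]
grip_width: 0.0597
finger_force: 4.3
```

```bash
python3 -c "
from h import *
panel('wrist','w10')"
```

```text
wrist c [510.8  20. ] size [98.3 41.7] ang 5.81 [[459.79998779296875, 35.70000076293945], [464.1000061035156, -5.800000190734863], [561.7999877929688, 4.199999809265137], [557.5999755859375, 45.70000076293945]]
centre offset x from axis 0.0 pos [ 0.5145 -0.0128  0.0163] [-3.142e+00  1.000e-03  1.672e+00] F [-0.4 -9.5 -0.3] clk 10.18
```

About 9.5 N now presses the panel against the stop, the visible stick-out is about 41 mm, and the TCP is where it should be for home. Backing off, rising, and heading for the dial.

Call:
apply_moves(linear=[[-0.1,0,0],[-0.3,0,0],[-0.3,0,-0.3],[-0.3,0,-0.6],[-0.3,0,-1.0]], delta_rot=[[0,0,0],[0,0,0],[0,0,0],[0,0,0],[0,0,0]])

```text
clock: 10.65
position: [0.5164, -0.0422, 0.1162]
tool_rot: [-3.138, 0.0, 1.672]
force: [0.8, 0.8, -1.1]
grip_width: 0.0596
finger_force: 0.0
```

Call:
apply_moves(linear=[[0.1,0,-0.2],[0.3,0,-0.4],[0.6,0,-0.6],[0.8,0,-0.8],[0.98,0,-0.98]], delta_rot=[[0,0,0],[0,0,0],[0,0,0],[0,0,0],[0,0,0]])

```text
clock: 11.07
position: [0.5073, 0.0574, 0.2156]
tool_rot: [3.141, -0.0, 1.674]
force: [0.5, 0.0, 0.0]
grip_width: 0.0594
finger_force: 0.0
```

```bash
python3 - <<'E'
from h import *
panel('wrist','w11')
plan([.47,.33,.25],np.radians(155))
E
```

```text
wrist c [740.   56.1] size [ 87.3 105.4] ang 18.41 [[681.9000244140625, 92.30000305175781], [715.2000122070312, -7.599999904632568], [798.0, 19.899999618530273], [764.7000122070312, 119.9000015258789]]
centre offset x from axis 232.8 pos [0.5073 0.0574 0.2156] [ 3.141 -0.     1.674] F [0.5 0.  0. ] clk 11.07
lin/0.1 [ 2.72  -0.096 -0.313] rot/120 [ 0.002 -0.    -0.491] clock 11.12 pos [0.5084 0.0606 0.2181] [ 3.1382e+00 -2.3000e-03  1.6769e+00]
```

View pics/w11.png

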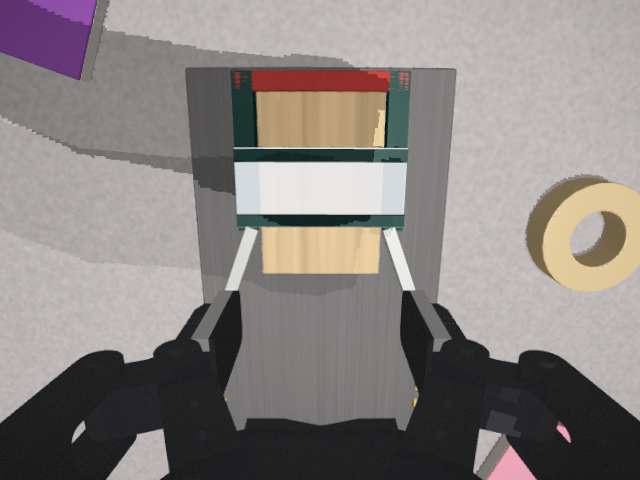

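The panel's front lies on the red stop (row 91) with no gap, centred between the walls, so the panel is home. Next is the dial.

Call:
apply_moves(linear=[[0.2,0,-0.06],[0.4,-0.01,-0.12],[0.6,-0.02,-0.2],[0.8,-0.03,-0.25],[1.0,-0.03,-0.3]], delta_rot=[[0,0,0],[0,0,0],[0,0,0],[0,0,0],[0,0,0]])

```text
clock: 11.53
position: [0.4942, 0.1558, 0.2446]
tool_rot: [3.142, -0.0, 1.673]
force: [-0.2, 0.0, 0.1]
grip_width: 0.0601
finger_force: 0.0
```

Call:
apply_moves(linear=[[0.2,0,0],[0.4,-0.01,0],[0.6,-0.02,0],[0.8,-0.03,0],[1.0,-0.03,0]], delta_rot=[[0,0,-0.05],[0,0,-0.1],[0,0,-0.15],[0,0,-0.2],[0,0,-0.25]])

```text
clock: 11.95
position: [0.481, 0.2549, 0.2442]
tool_rot: [-3.141, -0.0, 2.202]
force: [0.0, -0.5, 0.2]
grip_width: 0.0598
finger_force: 0.0
```

```bash
python3 -c "
from h import *
plan([.475,.33,.25],np.radians(155))"
```

```text
lin/0.1 [ 0.641  0.395 -0.058] rot/120 [-0.   -0.   -0.24] clock 11.95 pos [0.481  0.2549 0.2442] [-3.1415e+00 -1.0000e-04  2.2022e+00]
```

```bash
python3 -c "
from h import *
plan([.535,.345,.25],np.radians(159))"
```

```text
lin/0.1 [ 0.408  0.968 -0.058] rot/120 [-0.    -0.    -0.274] clock 11.95 pos [0.481  0.2549 0.2442] [-3.1415e+00 -1.0000e-04  2.2022e+00]
```

Call:
apply_moves(linear=[[0.1,0.25,0],[0.2,0.5,0],[0.3,0.75,0],[0.41,0.97,0],[0.41,0.97,0]], delta_rot=[[0,0,-0.055],[0,0,-0.11],[0,0,-0.16],[0,0,-0.22],[0,0,-0.27]])

```text
clock: 12.37
position: [0.5366, 0.3481, 0.2433]
tool_rot: [3.141, -0.001, 2.772]
force: [-0.6, -0.2, 0.3]
grip_width: 0.0594
finger_force: 0.0
```

```bash
python3 - <<'E'
from h import *
s=monitor.observe();p,d=optics.grab_frame('wrist');ps=(s['position'],s['tool_rot'])
np.savez('w12.npz',p=p,d=d,pos=ps[0],rot=ps[1]);cv2.imwrite('pics/w12.png',p[:,:,::-1]);print(ps)
E
```

```text
(array([0.53663993, 0.34809088, 0.24330463]), array([ 3.14063521e+00, -7.85336089e-04,  2.77174355e+00]))
```

View pics/w12.png

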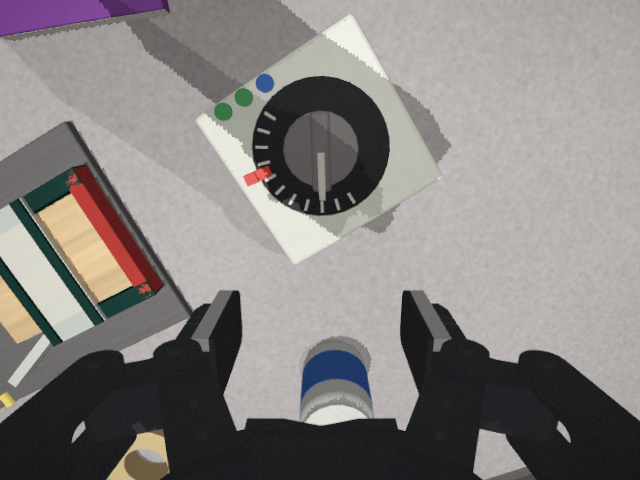

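The wrist view shows the dial disc centred near (321,146). The white pointer runs straight down to about (321,200), so the bar is parallel to the tool's x axis, and the red mark is at (257,177).

```bash
python3 - <<'E'
from h import *
z=np.load('w12.npz');p=z['p'];ps=(z['pos'],z['rot']);h=cv2.cvtColor(p,cv2.COLOR_RGB2HSV);g=h[:,:,2]
m=np.zeros_like(g);m[65:225,240:400]=((g<75)[65:225,240:400])*255
c=cv2.convexHull(big(cv2.morphologyEx(m,cv2.MORPH_CLOSE,np.ones((7,7)))))
el=cv2.fitEllipse(np.float32(ray('wrist',c.reshape(-1,2),.051,ps)[:,:2]*1000));print('scale',el)
red=cv2.inRange(h,(0,120,90),(9,255,255))|cv2.inRange(h,(171,120,90),(180,255,255));red[:150]=0;red[200:]=0;red[:,:235]=0;red[:,280:]=0
mk=cv2.minAreaRect(np.float32(ray('wrist',big(red).reshape(-1,2),.056,ps)[:,:2]*1000));print('mark',mk)
# box corners
b=ray('wrist',[[350,15],[440,177],[295,264],[197,117]],.05,ps)[:,:2]*1000;print('box',b.round(1).tolist(),b.mean(0))
# pointer strip: bright low-sat, on bar
m=np.zeros_like(g);m[148:205,308:334]=((g>125)&(h[:,:,1]<60))[148:205,308:334]*255
c=big(m).reshape(-1,2);print(c.min(0),c.max(0))
vx,vy,x0,y0=cv2.fitLine(np.float32(np.argwhere(m>0)[:,::-1]),cv2.DIST_L2,0,.01,.01).ravel()
a=ray('wrist',[[x0,y0],[x0+40*vx*np.sign(vy),y0+40*abs(vy)]],.09,ps)[:,:2]*1000;v=a[1]-a[0]
print('pointer deg',np.degrees(np.arctan2(v[1],v[0])),'line pt',a[0])
dc=np.array(el[0])
for q in (dc,b.mean(0)): print('mark deg',np.degrees(np.arctan2(*(np.array(mk[0])-q)[::-1])))
plan([dc[0]/1000,dc[1]/1000,.12],np.radians(159))
E
```

```text
scale ((492.5323486328125, 365.0765075683594), (110.30099487304688, 110.56411743164062), 115.6799545288086)
mark ((493.9357604980469, 309.7879333496094), (8.993902206420898, 22.17941665649414), 2.9220900535583496)
box [[408.0, 421.7], [550.2, 449.1], [577.5, 308.1], [433.7, 281.9]] [492.35553576 365.19901301]
[317 153] [324 199]
pointer deg -20.428697706648883 line pt [508.9298622  358.98765998]
mark deg -88.54595068046864
mark deg -88.36646974411205
lin/0.1 [0.476 0.025 1.234] rot/120 [-0.    -0.     0.001] clock 12.42 pos [0.5362 0.3458 0.2433] [-3.1413e+00 -6.0000e-04  2.7778e+00]
```

Call:
apply_moves(linear=[[0.15,0,0.1],[0.3,0.01,0.3],[0.476,0.025,0.5],[0.476,0.025,0.7],[0.476,0.025,0.9]], delta_rot=[[0,0,0],[0,0,0],[0,0,0],[0,0,0],[0,0,0]])

```text
clock: 12.83
position: [0.4917, 0.3642, 0.1537]
tool_rot: [3.141, -0.0, 2.76]
force: [0.6, 0.6, 0.3]
grip_width: 0.0596
finger_force: 0.0
```

```bash
python3 -c "
from h import *
plan([.4925,.3651,.066],np.radians(159.6))"
```

```text
lin/0.1 [-0.005  0.012  0.877] rot/120 [ 0.    -0.    -0.012] clock 12.83 pos [0.4917 0.3642 0.1537] [ 3.1415e+00 -3.0000e-04  2.7605e+00]
```

Call:
apply_moves(linear=[[0,0.01,0.2],[0,0.01,0.4],[0,0.01,0.6],[0,0.01,0.8],[0,0.01,0.87]], delta_rot=[[0,0,-0.01],[0,0,-0.01],[0,0,-0.01],[0,0,-0.01],[0,0,-0.01]])

```text
clock: 13.25
position: [0.492, 0.3636, 0.0649]
tool_rot: [-3.139, -0.001, 2.78]
force: [-0.3, 0.2, -0.4]
grip_width: 0.0599
finger_force: 0.0
```

Call:
apply_moves(linear=[[0,0,0],[0,0,0],[0,0,0],[0,0,0],[0,0,0]], delta_rot=[[0,0,0],[0,0,0],[0,0,0],[0,0,0],[0,0,0]], gripper=-1, force=30)

```text
clock: 13.67
position: [0.4931, 0.3651, 0.0687]
tool_rot: [3.141, 0.001, 2.783]
force: [-3.4, -5.0, 9.3]
grip_width: 0.0131
finger_force: 31.6
```

```bash
python3 -c "
from h import *
plan([.4925,.3651,.066],np.radians(159.6-68));s=monitor.observe();print(s['force'],s['moment'],s['grip_width'],s['finger_force'])"
```

```text
lin/0.1 [ 0.005 -0.002  0.027] rot/120 [0.    0.    0.565] clock 13.67 pos [0.4931 0.3651 0.0687] [3.1412e+00 5.0000e-04 2.7828e+00]
[-3.4129623  -5.02382744  9.25922258] [-1.02609405  0.66084181 -0.0266524 ] 0.013102159968270516 31.606560945510864
```

Call:
apply_moves(linear=[[0,0,-0.02],[0,0,-0.02],[0,0,-0.02],[0,0,-0.02],[0,0,-0.02]], delta_rot=[[0,0,0.05],[0,0,0.1],[0,0,0.15],[0,0,0.2],[0,0,0.25]])

```text
clock: 14.08
position: [0.4929, 0.3652, 0.0692]
tool_rot: [3.141, 0.0, 2.254]
force: [5.3, 0.4, -19.1]
grip_width: 0.0134
finger_force: 33.3
```

```bash
python3 -c "
from h import *
plan([.4925,.3651,.068],np.radians(159.6-68));s=monitor.observe();print(s['force'],s['moment'],s['grip_width'],s['finger_force'])"
```

```text
lin/0.1 [ 0.002 -0.003  0.012] rot/120 [0.    0.    0.313] clock 14.08 pos [0.4929 0.3652 0.0692] [3.1414e+00 4.0000e-04 2.2544e+00]
[  5.29225735   0.41598417 -19.11787874] [ 0.09610091 -1.09810586  0.07866305] 0.01336099261906224 33.347159028053284
```

Call:
apply_moves(linear=[[0,0,0.01],[0,0,0.01],[0,0,0.01],[0,0,0.01],[0,0,0.01]], delta_rot=[[0,0,0.055],[0,0,0.11],[0,0,0.165],[0,0,0.22],[0,0,0.27]])

```text
clock: 14.5
position: [0.4932, 0.3654, 0.0691]
tool_rot: [3.141, -0.0, 1.688]
force: [2.9, -2.6, -5.2]
grip_width: 0.0131
finger_force: 35.4
```

Call:
apply_moves(linear=[[0,0,0],[0,0,0],[0,0,0],[0,0,0],[0,0,0]], delta_rot=[[0,0,0.02],[0,0,0.045],[0,0,0.045],[0,0,0.045],[0,0,0.045]])

```text
clock: 14.92
position: [0.4932, 0.3654, 0.069]
tool_rot: [3.141, -0.001, 1.602]
force: [1.8, -4.7, 6.5]
grip_width: 0.013
finger_force: 36.7
```

```bash
python3 -c "
from h import *
plan([.4925,.3651,.068],np.radians(159.6-68));s=monitor.observe();print(s['force'],s['moment'],s['grip_width'],s['finger_force'])"
```

```text
lin/0.1 [-0.003 -0.007  0.01 ] rot/120 [ 0.    -0.     0.001] clock 14.92 pos [0.4932 0.3654 0.069 ] [ 3.1407e+00 -5.0000e-04  1.6017e+00]
[ 1.76420912 -4.71930062  6.48311349] [-0.81383582 -0.31519869 -0.08952169] 0.012971646674036549 36.69906556606293
```

Yaw is at target. Releasing, rising, and stepping back along the tool's -x for a look.

Call:
apply_moves(linear=[[0,0,0],[0,0,0],[0,0,0],[0,0,0],[0,0,0]], delta_rot=[[0,0,0],[0,0,0],[0,0,0],[0,0,0],[0,0,0]], gripper=0.4)

```text
clock: 15.33
position: [0.4926, 0.3656, 0.0683]
tool_rot: [-3.141, -0.0, 1.601]
force: [-0.6, 0.0, -0.0]
grip_width: 0.0599
finger_force: 0.0
```

Call:
apply_moves(linear=[[0,0,-0.2],[0,0,-0.4],[0,0,-0.6],[0,0,-0.8],[0,0,-1.0]], delta_rot=[[0,0,0],[0,0,0],[0,0,0],[0,0,0],[0,0,0]])

```text
clock: 15.75
position: [0.4926, 0.3654, 0.1692]
tool_rot: [-3.141, 0.0, 1.6]
force: [-0.1, 0.3, 0.7]
grip_width: 0.0597
finger_force: 0.0
```

Call:
apply_moves(linear=[[-0.2,0,-0.2],[-0.4,0,-0.4],[-0.6,0,-0.6],[-0.6,0,-0.8],[-0.6,0,-0.8]], delta_rot=[[0,0,0],[0,0,0],[0,0,0],[0,0,0],[0,0,0]])

```text
clock: 16.17
position: [0.496, 0.3049, 0.252]
tool_rot: [3.138, -0.003, 1.598]
force: [0.6, 0.5, 0.7]
grip_width: 0.0599
finger_force: 0.0
```

```bash
python3 - <<'E'
from h import *
s=monitor.observe();p,d=optics.grab_frame('wrist');ps=(s['position'],s['tool_rot']);cv2.imwrite('pics/w13.png',p[:,:,::-1])
np.savez('w13.npz',p=p,d=d,pos=ps[0],rot=ps[1]);print(ps,s['force'],s['grip_width'])
E
```

```text
(array([0.49599655, 0.30492841, 0.25199523]), array([ 3.13793342e+00, -3.10755452e-03,  1.59841839e+00])) [0.55736451 0.51778544 0.71708048] 0.05988656717997346
```

View pics/w13.png

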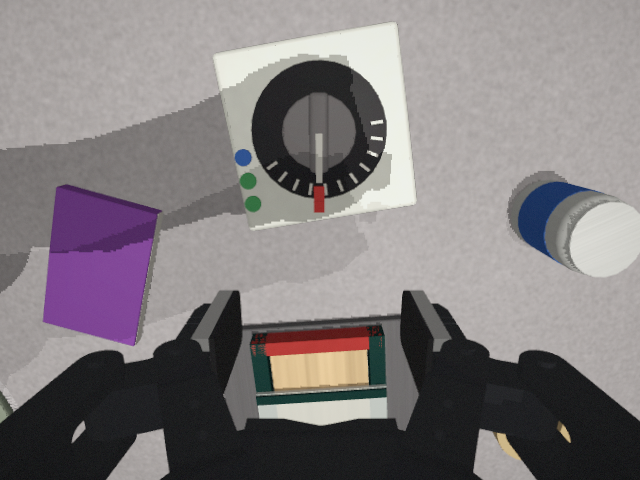

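The white pointer (column 319–320) runs straight into the red mark at (319,198). The panel still touches the stop and the gripper is open and clear, so I'm handing the job in.

```bash
python3 -c "
from workcell import workorder
print(workorder.job_done())"
```

```text
the job is handed in; nothing more can be done
None
```

The panel is fully home against the red stop, the dial's white pointer lines up with the red set mark, the gripper is open and clear, the can, roll and brush were left alone, and I handed the job in at about 16 s; the hand-in gave no verdict back.

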